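# Park the index plunger and run the sample carriage home

### The job

The sample carriage is locked by a sprung index plunger: pull its bar-shaped knob up, turn it anticlockwise (seen from above) into its rest notch and ease it down there so that it stays retracted when you let go. Then slide the freed carriage by its upright handle, jar and all, gently until it is fully home against the end stop. Force nothing (the sleeve of the plunger and the stop take only light loads), keep the jar upright in its nest and leave the other things where they are.

Things in the scene. Friction and masses are not known exactly. Their poses are not given: they have to be found in the camera images.
- fixture: The sample shuttle, a grey base plate 250 x 360 mm, 12 mm thick, fixed to the bench. z up; the carriage slides along its +y. The plunger's axis stands at x -100, y -60 mm in this frame; a white sensor head (34 x 70 mm, top 122 mm above the bench) stands at x +85, y +55.
- housing: Plunger housing with its cam sleeve, on a metal bracket; origin on the plunger's axis, 40 mm above the bench, axes as fixture. The knob's lug (4 mm pin reaching 27 mm out, under a 42 mm steel cap disc) starts in a deep slot; anticlockwise follow a roof-shaped ridge, the rest notch (3.5 mm below the crest, 2 mm play) and end wall. Lug and sleeve are overloaded at 25 N, 14 to 24 mm off the axis.
- knob_grip (a point): Centre of the knob's bar grip, bare metal, 36 mm long, 14 mm wide, 28 mm high, on a 12 mm stem on the plunger's axis; 102 mm above the bench when down. x along the bar (also the direction of the lug), z up. It rises with the plunger and turns with the knob.
- plunger (a joint): Pull of the plunger, m: 0 down (8 mm pin 6 mm deep in the slot of the carriage's ear), grows upward. Spring 7 N when down, +0.15 N per mm; moving parts 0.14 kg. The sleeve is screwed in differently each time and not measured: the lug clears the ridge at a pull of 12 to 22 mm, meets the cap 3 mm above that, and sits on the notch floor 3.5 mm below it. Feel for them.
- knob (a joint): Turn of the knob, rad: 0 as found, grows anticlockwise seen from above. Turns almost freely, with 0.02 to 0.5 rad of play in the slot. Lifted clear, it meets the end wall at a turn of 0.85 to 1.35 (not measured, feel for it); eased down there, the lug sits in the notch. A lug left on the ridge's slope slides back into the slot.
- handle (a point): Centre of the upper half of the carriage's upright grey handle plate: 44 mm wide along x, 10 mm thick along y, reaches from 30 to 100 mm above the bench; this point is 82 mm above the bench. y is the sliding direction. The handle's faces look along y; the jar stands 105 mm farther on.
- carriage (a joint): Slide of the carriage along +y, m: 0 as found, locked with 0.7 mm of play until the plunger is retracted. Friction 3 N; carriage 0.7 kg.
- carriage_front (a point): Middle of the front end face (+y) of the carriage plate (84 x 160 x 12 mm, underside 18 mm above the bench), 24 mm above the bench; axes as the fixture.
- stop_face (a point): Face of the dark steel end stop that the carriage's front face meets, at the same height; axes as the fixture. The carriage is home when its front touches it (travel 80 to 110 mm). Overloaded at 25 N.
- jar_mid (a point): Centre of the capped glass sample jar, 54 mm diameter, 75 mm high, standing loose on the carriage in a shallow ring of black stubs (its nest); z is its upright axis.
- spare_lid: Bystander: black jar lid, 56 mm diameter, 14 mm high, lying on the fixture's base plate.
- vial: Bystander: glass vial, 22 mm diameter, 45 mm high, standing on the fixture's base plate.
- beaker: Bystander: glass beaker, 68 mm diameter, 90 mm high.
- dish: Bystander: white ceramic dish, 90 mm diameter, 35 mm high.
- amber: Bystander: amber bottle, 72 mm diameter, 160 mm high.
- washer: Bystander: white wash bottle, 68 mm diameter, 150 mm high.
- scoop: Bystander: steel spatula, 170 mm long, lying on the bench.
Mind the look-alikes: they are no part of the job. What is shaped like the part that bears jar_mid but brown or purple is not meant.

How it is judged:
On the way, in this order (a step that is already met when the one before it is completed fails the run):
1. the plunger is retracted, turned into its rest notch, let go of and stays up (value of joint plunger above 0.007 m and value of joint knob above 0.6 rad and contact force between the fingers and knob below 0.3 N and value of joint carriage below 0.01 m), for 0.4 s.
2. the carriage is home against the end stop (y of carriage_front in the frame of stop_face above -0.002 m), for 0.2 s.
At the end, for the whole second after the job is handed in: The plunger rests retracted in its notch (pulled more than 7 mm, turned more than 0.6 rad), the carriage stands still within 2 mm of the end stop, the jar stands upright (within 0.1 rad) in its nest on the carriage (value of joint plunger above 0.007 m and value of joint knob above 0.6 rad and y of carriage_front in the frame of stop_face above -0.002 m and velocity of joint carriage below 0.005 m/s and angle between jar_mid's own z axis and vertical below 0.1 rad and horizontal distance between jar_mid and carriage_front below 0.048 m); the robot touches nothing.
It fails at once if the plunger's lug or cam sleeve is loaded above 25 N (contact force between knob and housing above 25 N).
It fails at once if the carriage is pressed on the end stop with more than 25 N (contact force between carriage and stop above 25 N).
It fails at once if the carriage is forced against the plunger's pin with more than 25 N (contact force between carriage and plunger above 25 N).
It fails at once if the jar is tipped (angle between jar_mid's own z axis and vertical above 0.3 rad).
It fails at once if a bystander is moved by more than 30 mm (distance of any of spare_lid, vial, beaker, dish, amber, washer, scoop from where it was at the start of the episode above 0.03 m).
It also fails if it takes over 72 s, if anything falls off the work surface, if the arm or the gripper's body presses on something with over 40 N, if the wrist force passes 120 N, or if a joint passes its speed limit or range.

### The arm

A 7-joint arm with a two-finger parallel gripper is mounted at the origin on the work surface. World frame = base frame: x ahead of the robot, y to its left, z up, the work surface at z = 0. Lengths are in m, angles in rad, forces in N, time in s.
With the tool pointing down it reaches from about 0.4 to 0.85 m from the base axis. Payload 4.4 kg.
Tool frame: the origin (TCP) lies at the centre of the arm's flange, where the gripper is bolted on; the fingertips stand 199 mm ahead of it and the grasp point (between the pads) lies 180 mm ahead of it (robot.tip_reach is the distance from the TCP to the fingertips, in m); z points along the fingers, y is the line along which they close (so a half turn about z gives the same grasp; the last joint's range is limited). The gripper opens to 94 mm and grips with 3 to 60 N. Pads are 16 mm wide; open, the fingers measure 119 mm over their backs; the gripper's body (75 mm by 177 mm) begins 78 mm behind the grasp point.
Start: joints at [1.105, 0.628, 0.038, 1.517, -0.027, 0.996, -0.02], TCP at [0.253, -0.599, 0.405] pointing down, gripper open.
Joint ranges: [-3.06, 3.06], [-0.37, 2.12], [-1.25, 1.32], [0.18, 2.47], [-1.1, 4.24], [0.23, 1.98], [-2.94, 2.94]. Speed limits (rad/s): [2.57, 2.57, 3.14, 3.14, 3.14, 3.14, 3.14].

### API

Orientations are given as a unit quaternion [x, y, z, w].
In Python, from plant import sensors, eyes, robot gives the robot as it stands.
- The arm moves only by the tool drive_tool, never from a script. Its argument "steps" is a list of rows, each a list of 5 numbers: the shift along the tool's x, y, z each as a share of 300 mm, from -1 to 1, then the turn about the tool's z as a share of 1.5 rad, from -1 to 1, then the closure in counts, from 0 (fully open) to 255 (shut). A call has exactly 8 rows; each row is the pose to reach, as a shift and turn from the pose commanded when the call began, along the tool's axes at that moment; what a row does not reach only later rows make up. A row lasts 1/8 s, in which the tool goes at most 62.5 mm and 10.7 degrees, less where a joint would pass 70% of its speed; a pose out of reach is approached as far as the arm can. A call with a number of a shift or a turn outside -1 to 1 is refused whole. A call with a gripper value outside its range is refused whole. The fingers move at their own pace and stop on an object; "squeeze" is the grip in N (left out, the last holds). Time passes only in rows, so rows that repeat a pose let the fingers close, or fill a call up. It gives the time, the measured TCP pose, the force, the opening and the grip force at its end, in the units of the state.
- sensors.get_obs(): the state, without advancing time (a new reading comes with each control period).
- eyes.capture(name): name is "scene" or "top" or "wrist"; returns (picture, depth): 384x512x3 uint8, red, green, blue; 384x512 float32, m along the optical axis (not along the pixel's ray), 0 where there is no reading.
- eyes.get_calibration(name): a dict with "fx", "fy", "cx", "cy" (pixels), "D" ([k1, k2, p1, p2, k3] as OpenCV has them; the pictures are not rectified), "T" (4x4, takes a point from camera to world coordinates); the wrist camera has in their place "tool_from_camera" (4x4, takes a point from camera to tool coordinates, whose origin is the TCP and whose axes are the flange's). Camera axes: x right, y down, z forward; pixel columns grow to the right and rows downward; lengths in m; the calibration is good to about 2 mm. A picture is of the moment at which its call begins: read the wrist's pose just before it. get_calibration takes no time and is no camera call.
- robot.finish_job(): hands the job in; it is judged then, once.
The state is a dict: "t": time; "qpos": joint angles; "dq": joint speeds; "joint_torque": joint torques, N m; "eef_pos": TCP position; "eef_rot": TCP orientation; "force": force on the tool from outside, world axes, zero at the start; "wrist_torque": the same for the moment, N m; "grip_width": opening from 0.0 (shut) to 1.0 (fully open); "grip_force": force on a finger pad.
Only numpy, scipy, OpenCV 4.12 (cv2) and the standard library are available. Lean on these libraries where they do the work, as an engineer would, in place of code of your own. Each camera call takes 0.05 s, during which the arm holds its last target. There are 200 camera calls.

## Working session

There is one attempt and no reset: what is moved stays moved. The work goes in short steps, Python scripts to look and compute and a tool call to move; the robot and the scene stay as the last step left them, time stands still between calls to the robot, and variables do not carry over. Pictures are saved under pics/ and viewed, at most 10 in all, crops included, and the job is handed in when it is done.

Besides the shell and the picture viewer there is one more tool, called after ">>>" as name(argument=value, ...) on one line, values as JSON. drive_tool: Moves the arm, as the interface text tells. Shift numbers are shares of 300 mm and turn numbers shares of 1.5 rad, none past 1 either way. Its arguments: {"type":"object","properties":{"steps":{"type":"array","items":{"type":"array","items":{"type":"number"}}},"squeeze":{"type":"number"}},"required":["steps"]}

```bash
mkdir -p pics; cat > h.py <<'E'
import numpy as np,cv2
from plant import sensors,eyes,robot
from scipy.spatial.transform import Rotation as R
def cap(name,save=None):
    o=sensors.get_obs(); im,d=eyes.capture(name); c=eyes.get_calibration(name)
    if 'T' in c: T=np.array(c['T'])
    else:
        W=np.eye(4);W[:3,:3]=R.from_quat(o['eef_rot']).as_matrix();W[:3,3]=o['eef_pos'];T=W@np.array(c['tool_from_camera'])
    if save: cv2.imwrite('pics/'+save,im[:,:,::-1])
    return im,d,c,T
def rays(uv,c,T):
    K=np.array([[c['fx'],0,c['cx']],[0,c['fy'],c['cy']],[0,0,1]])
    n=cv2.undistortPoints(np.array(uv,float).reshape(-1,1,2),K,np.array(c['D'],float)).reshape(-1,2)
    return np.c_[n,np.ones(len(n))]@T[:3,:3].T, T[:3,3]
def plane(uv,z,c,T):
    r,o=rays(uv,c,T); return o+r*((z-o[2])/r[:,2])[:,None]
def cloud(d,c,T):
    h,w=d.shape; u,v=np.meshgrid(np.arange(w),np.arange(h)); r,o=rays(np.c_[u.ravel(),v.ravel()],c,T)
    P=o+r*d.reshape(-1,1); P[d.ravel()==0]=np.nan; return P.reshape(h,w,3)
E
python3 - <<'E'
from h import *
for n in('top','scene'):
    im,d,c,T=cap(n,n+'.png'); np.savez(n,im=im,d=d,T=T); print(n,T.round(3).tolist(),c['fx'])
a=np.hstack([cv2.imread('pics/top.png'),cv2.imread('pics/scene.png')])
print(sensors.get_obs())
E
```

```text
top [[-0.008, -0.984, 0.18, 0.348], [-1.0, 0.01, 0.008, -0.005], [-0.01, -0.18, -0.984, 1.404], [0.0, 0.0, 0.0, 1.0]] 487.8751109821549
scene [[0.592, 0.436, -0.678, 1.605], [0.806, -0.307, 0.507, -0.744], [0.013, -0.846, -0.533, 0.862], [0.0, 0.0, 0.0, 1.0]] 404.6906262411199
{'t': 0.1, 'qpos': array([ 1.10520333,  0.62922546,  0.03840573,  1.51818655, -0.02697098,
        0.99626903, -0.0199756 ]), 'dq': array([ 0.00225251, -0.0015013 , -0.00194554, -0.00302008,  0.00086714,
        0.00101112,  0.00030336]), 'joint_torque': array([ 3.27904549e-03, -5.50791621e+01,  1.14719175e+00, -1.87115908e+01,
       -5.22643339e-02,  1.92424696e-02,  3.98376073e-05]), 'eef_pos': array([ 0.25295473, -0.5985116 ,  0.40388941]), 'eef_rot': array([ 9.80079524e-01,  1.98603902e-01, -1.62603719e-04, -7.68799037e-04]), 'force': array([ 0.75128397,  0.50382309, -0.38242049]), 'wrist_torque': array([-0.01089246, -0.00179916,  0.07170404]), 'grip_force': 0.0, 'grip_width': 0.9961742692509128}
```

View pics/top.png

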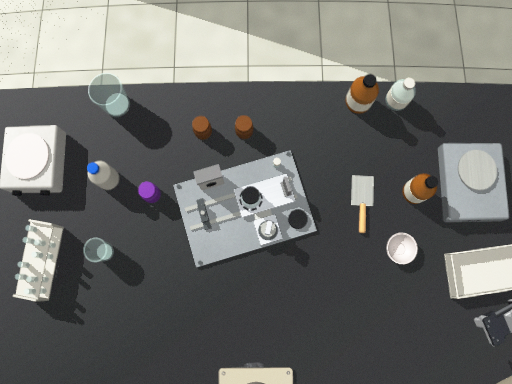

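View pics/scene.png

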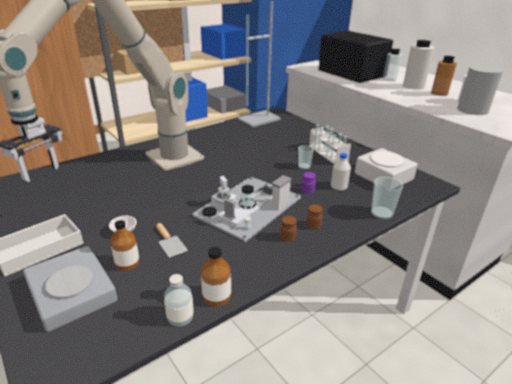

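```bash
python3 - <<'E'
import cv2,numpy as np
a=cv2.imread('pics/top.png')[140:275,165:325]; b=cv2.imread('pics/scene.png')[165:245,185:310]
a=cv2.resize(a,None,fx=2.9,fy=2.9,interpolation=3); b=cv2.resize(b,None,fx=3,fy=3,interpolation=3)
cv2.imwrite('pics/topc.png',cv2.resize(cv2.imread('pics/top.png')[140:275,165:325],None,fx=4.4,fy=4.4,interpolation=2))
h=np.zeros((400,840,3),np.uint8);h[:a.shape[0],:464]=a;h[:b.shape[0],465:840]=b
cv2.imwrite('pics/crop.png',cv2.resize(h,(800,381)))
E
```

```text
(no output)
```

View pics/topc.png

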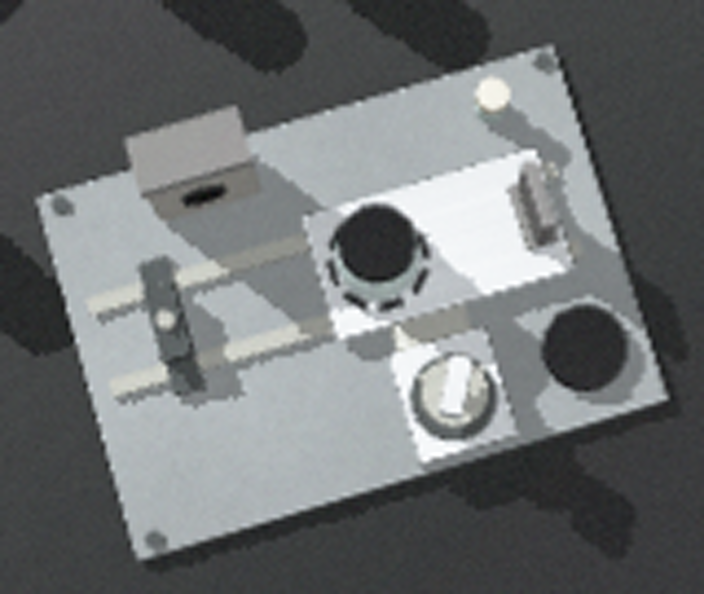

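```bash
python3 - <<'E'
from h import *
c=eyes.get_calibration('top');f=np.load('top.npz');T=f['T'];d=f['d']
P=lambda uv,z:plane((np.array(uv,float)-2)/4.4+[165,140],z,c,T)
C=P([(37,198),(555,45),(668,398),(140,560)],.012); print(C.round(3), np.linalg.norm(np.diff(C[[0,1,2,3,0]],axis=0),axis=1))
y=(C[0]-C[1])+(C[3]-C[2]); yaw=np.arctan2(-y[0],y[1]); x=(C[0]-C[3])+(C[1]-C[2]); print('yaw',yaw,np.arctan2(x[1],x[0]))
o=C.mean(0)[:2]; Rz=np.array([[np.cos(yaw),-np.sin(yaw)],[np.sin(yaw),np.cos(yaw)]])
print('center',o,'plunger nominal',o+Rz@[-.1,-.06])
K=P([(464,356),(446,416),(455,385)],.116); print('knob',K.round(3),np.arctan2(*(K[0]-K[1])[[1,0]]))
H=P([(522,172),(543,247),(533,210)],.1); print('handle',H.round(3),(H[:,:2]-o)@Rz)
J=P([(376,243)],.099);print('jar',J,(J[:,:2]-o)@Rz)
pc=cloud(d,c,T)
q=pc.reshape(-1,3); l=(q[:,:2]-o)@Rz
m=(abs(l[:,0]+.1)<.04)&(abs(l[:,1]+.06)<.04)&(q[:,2]>.105);print('knob top pts',m.sum(),q[m].mean(0),l[m].mean(0),np.percentile(q[m][:,2],[5,50,95]))
m=(abs(l[:,0])<.04)&(l[:,1]<-.09)&(q[:,2]>.09);print('handle pts',m.sum(),q[m].mean(0),l[m].mean(0),l[m].min(0),l[m].max(0))
for n,uv in dict(vial=(492,93),lid=(585,348)).items():
  w=P([uv],.05 if n=='vial' else .026);print(n,w,(w[:,:2]-o)@Rz)
o=sensors.get_obs();print(R.from_quat(o['eef_rot']).as_matrix().round(3), eyes.get_calibration('wrist'))
E
```

```text
[[ 0.623  0.236  0.012]
 [ 0.724 -0.11   0.012]
 [ 0.486 -0.179  0.012]
 [ 0.384  0.164  0.012]] [0.3604364  0.2474453  0.35798667 0.24905994]
yaw 0.28622160873857616 0.28486851772498467
center [0.55393543 0.02767089] plunger nominal [ 0.47494345 -0.05812111]
knob [[ 0.502 -0.043  0.116]
 [ 0.466 -0.032  0.116]
 [ 0.485 -0.038  0.116]] -0.3032595283966745
handle [[ 0.619 -0.081  0.1  ]
 [ 0.571 -0.093  0.1  ]
 [ 0.594 -0.088  0.1  ]] [[ 0.03118923 -0.12284735]
 [-0.0175953  -0.12101225]
 [ 0.00633023 -0.12212286]]
jar [[0.57491376 0.00952394 0.099     ]] [[ 0.01500146 -0.02333149]]
knob top pts 72 [ 0.48419119 -0.03860498  0.11616776] [-0.08561851 -0.04388874] [0.11267998 0.11571174 0.12164441]
handle pts 63 [ 0.60456542 -0.09187565  0.09947452] [ 0.01481871 -0.12897743] [-0.00720954 -0.13479824] [ 0.03767463 -0.12422644]
vial [[ 0.68145185 -0.06589491  0.05      ]] [[ 0.09591234 -0.12576097]]
lid [[ 0.51741329 -0.12418228  0.026     ]] [[-0.07790896 -0.13536412]]
[[ 0.921  0.389 -0.001]
 [ 0.389 -0.921  0.001]
 [-0.    -0.002 -1.   ]] {'fx': 315.6612798203582, 'fy': 315.6612798203582, 'cx': 257.1727451673691, 'cy': 189.0640957833541, 'D': array([0.00972312, 0.        , 0.        , 0.        , 0.        ]), 'tool_from_camera': array([[-1.54426691e-04, -9.63879626e-01, -2.66338212e-01,
         7.73842131e-02],
       [ 9.99999742e-01, -3.35525554e-04,  6.34454937e-04,
         7.21765617e-04],
       [-7.00901464e-04, -2.66338045e-01,  9.63879429e-01,
         1.84797933e-02],
       [ 0.00000000e+00,  0.00000000e+00,  0.00000000e+00,
         1.00000000e+00]])}
```

>>> drive_tool(steps=[[0.06,-0.06,0,0,0],[0.16,-0.16,0,0,0],[0.28,-0.28,0,0,0],[0.4,-0.4,0,0,0],[0.52,-0.52,0,0,0],[0.64,-0.64,0,0,0],[0.72,-0.715,0,0,0],[0.72,-0.715,0,0,0]])

```text
t: 1.1
eef_pos: [0.3696, -0.3147, 0.4046]
eef_rot: [0.98, 0.201, 0.0, -0.001]
force: [0.3, 0.2, 0.7]
grip_width: 1.004
grip_force: 0.0
```

>>> drive_tool(steps=[[0.1,-0.1,0,0.05,0],[0.22,-0.22,0,0.12,0],[0.34,-0.34,0,0.2,0],[0.46,-0.46,0,0.28,0],[0.58,-0.58,0,0.36,0],[0.67,-0.67,0,0.43,0],[0.715,-0.71,0,0.467,0],[0.715,-0.71,0,0.467,0]])

```text
t: 2.1
eef_pos: [0.4838, -0.0373, 0.4044]
eef_rot: [0.989, -0.149, 0.0, 0.0]
force: [-0.4, 0.4, 0.1]
grip_width: 1.006
grip_force: 0.0
```

```bash
python3 - <<'E'
from h import *
im,d,c,T=cap('wrist','w1.png'); np.savez('w1',im=im,d=d,T=T)
o=sensors.get_obs();print(o['t'],o['eef_pos'],o['force'],o['qpos']);M=R.from_quat(o['eef_rot']).as_matrix();print(M.round(3),np.arctan2(M[1,0],M[0,0]))
pc=cloud(d,c,T);m=(abs(pc[...,0]-.484)<.035)&(abs(pc[...,1]+.038)<.035)&(abs(pc[...,2]-.116)<.004)
v,u=np.nonzero(m);print(m.sum(),u.mean(),v.mean());r=cv2.minAreaRect(np.c_[pc[m][:,0],pc[m][:,1]].astype(np.float32)*1000);print(r,pc[m].mean(0))
E
```

```text
2.15 [ 0.48325406 -0.0384085   0.40445572] [-0.28007999 -0.66618999 -0.33936923] [-0.09590034  0.39859733  0.16113011  1.96896357 -0.08717386  0.78097651
 -1.75620187]
[[ 0.955 -0.296 -0.   ]
 [-0.296 -0.955 -0.001]
 [-0.     0.001 -1.   ]] -0.30021253868615255
621 257.01771336553946 189.56682769726248
((485.8326721191406, -38.767032623291016), (13.996868133544922, 35.58015060424805), 77.48448944091797) [ 0.48664821 -0.03901023  0.11730087]
```

View pics/w1.png

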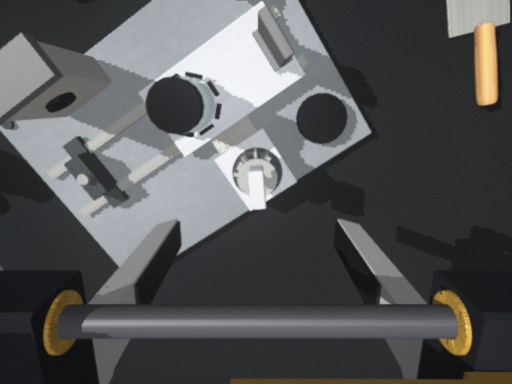

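>>> drive_tool(steps=[[0.005,0,0.03,-0.03,60],[0.009,0,0.1,-0.053,100],[0.009,0,0.18,-0.053,100],[0.009,0,0.26,-0.053,100],[0.009,0,0.33,-0.053,100],[0.009,0,0.37,-0.053,100],[0.009,0,0.385,-0.053,100],[0.009,0,0.385,-0.053,100]], squeeze=25)

```text
t: 3.15
eef_pos: [0.4859, -0.0387, 0.2894]
eef_rot: [0.994, -0.111, 0.0, 0.0]
force: [0.3, 0.1, -0.1]
grip_width: 0.608
grip_force: 0.0
```

>>> drive_tool(steps=[[0,0,0,0,150],[0,0,0,0,180],[0,0,0,0,200],[0,0,0,0,220],[0,0,0,0,255],[0,0,0,0,255],[0,0,0,0,255],[0,0,0,0,255]], squeeze=25)

```text
t: 4.15
eef_pos: [0.4859, -0.0379, 0.2893]
eef_rot: [0.994, -0.11, 0.0, -0.0]
force: [0.2, 2.0, 2.5]
grip_width: 0.147
grip_force: 25.0
```

```bash
cat > s.py <<'E'
from h import *
o=sensors.get_obs();M=R.from_quat(o['eef_rot']).as_matrix()
print(round(o['t'],2),'pos',(o['eef_pos']*1000).round(2),'yaw',round(np.arctan2(M[1,0],M[0,0]),4),'F',o['force'].round(2),'tau',o['wrist_torque'].round(3),'w',round(o['grip_width']*94,1),round(o['grip_force'],1))
E
python3 s.py
```

```text
4.15 pos [485.86 -37.93 289.27] yaw -0.221 F [0.19 1.98 2.51] tau [ 0.477 -0.038 -0.025] w 13.8 25.0
```

>>> drive_tool(steps=[[0,0,-0.006,0,255],[0,0,-0.012,0,255],[0,0,-0.018,0,255],[0,0,-0.024,0,255],[0,0,-0.03,0,255],[0,0,-0.036,0,255],[0,0,-0.04,0,255],[0,0,-0.04,0,255]])

```text
t: 5.15
eef_pos: [0.4858, -0.038, 0.3012]
eef_rot: [0.994, -0.11, 0.0, -0.0]
force: [2.6, 3.0, -8.7]
grip_width: 0.148
grip_force: 25.0
```

```bash
python3 s.py
```

```text
5.15 pos [485.78 -38.02 301.24] yaw -0.2211 F [ 2.59  3.03 -8.74] tau [ 1.09  -0.722 -0.025] w 14.0 25.0
```

>>> drive_tool(steps=[[0,0,-0.002,0,255],[0,0,-0.004,0,255],[0,0,-0.006,0,255],[0,0,-0.008,0,255],[0,0,-0.008,0,255],[0,0,-0.008,0,255],[0,0,-0.008,0,255],[0,0,-0.008,0,255]])

```text
t: 6.15
eef_pos: [0.4858, -0.0381, 0.3036]
eef_rot: [0.994, -0.11, -0.0, -0.0]
force: [2.3, 4.3, -10.8]
grip_width: 0.146
grip_force: 25.0
```

>>> drive_tool(steps=[[0,0,-0.001,0,255],[0,0,-0.002,0,255],[0,0,-0.003,0,255],[0,0,-0.004,0,255],[0,0,-0.004,0,255],[0,0,-0.004,0,255],[0,0,-0.004,0,255],[0,0,-0.004,0,255]])

```text
t: 7.15
eef_pos: [0.4858, -0.038, 0.3048]
eef_rot: [0.994, -0.11, -0.0, -0.0]
force: [3.1, 4.6, -9.4]
grip_width: 0.148
grip_force: 25.0
```

```bash
python3 s.py
```

```text
7.15 pos [485.78 -38.02 304.76] yaw -0.2211 F [ 3.14  4.59 -9.35] tau [ 1.165 -0.788  0.061] w 13.9 25.0
```

>>> drive_tool(steps=[[0,-0.001,-0.001,0,255],[0.001,-0.002,-0.002,0,255],[0.001,-0.003,-0.003,0,255],[0.001,-0.0036,-0.004,0,255],[0.001,-0.0036,-0.004,0,255],[0.001,-0.0036,-0.004,0,255],[0.001,-0.0036,-0.004,0,255],[0.001,-0.0036,-0.004,0,255]])

```text
t: 8.15
eef_pos: [0.486, -0.0376, 0.3059]
eef_rot: [0.994, -0.111, -0.0, 0.0]
force: [0.4, 0.1, -10.6]
grip_width: 0.148
grip_force: 25.0
```

```bash
python3 s.py
```

```text
8.15 pos [486.05 -37.63 305.9 ] yaw -0.2216 F [  0.35   0.13 -10.59] tau [-0.146 -0.182  0.026] w 13.9 25.0
```

Lateral load is gone. Continue lifting by 1.2 mm per call.

>>> drive_tool(steps=[[0,0,-0.001,0,255],[0,0,-0.002,0,255],[0,0,-0.003,0,255],[0,0,-0.004,0,255],[0,0,-0.004,0,255],[0,0,-0.004,0,255],[0,0,-0.004,0,255],[0,0,-0.004,0,255]])

```text
t: 9.15
eef_pos: [0.4861, -0.0375, 0.3071]
eef_rot: [0.994, -0.111, -0.0, 0.0]
force: [-0.6, -4.0, -11.4]
grip_width: 0.146
grip_force: 25.0
```

```bash
python3 s.py
```

```text
9.15 pos [486.11 -37.51 307.13] yaw -0.2215 F [ -0.62  -4.03 -11.45] tau [-1.183  0.262  0.01 ] w 13.8 25.0
```

>>> drive_tool(steps=[[0,0.0006,-0.001,0,255],[0,0.0014,-0.002,0,255],[0,0.0014,-0.003,0,255],[0,0.0014,-0.004,0,255],[0,0.0014,-0.004,0,255],[0,0.0014,-0.004,0,255],[0,0.0014,-0.004,0,255],[0,0.0014,-0.004,0,255]])

```text
t: 10.15
eef_pos: [0.4861, -0.0376, 0.3083]
eef_rot: [0.994, -0.11, -0.0, 0.0]
force: [-0.9, -4.3, -10.9]
grip_width: 0.155
grip_force: 25.0
```

```bash
python3 s.py
```

```text
10.15 pos [486.09 -37.62 308.32] yaw -0.2212 F [ -0.92  -4.27 -10.87] tau [-1.067  0.484  0.055] w 14.5 25.0
```

>>> drive_tool(steps=[[0,0.0006,-0.001,0,255],[0,0.0014,-0.002,0,255],[0,0.0014,-0.003,0,255],[0,0.0014,-0.004,0,255],[0,0.0014,-0.004,0,255],[0,0.0014,-0.004,0,255],[0,0.0014,-0.004,0,255],[0,0.0014,-0.004,0,255]])

```text
t: 11.15
eef_pos: [0.4861, -0.0378, 0.3093]
eef_rot: [0.994, -0.11, -0.0, -0.0]
force: [1.7, -1.2, -25.5]
grip_width: 0.148
grip_force: 25.0
```

```bash
python3 s.py
```

```text
11.15 pos [486.09 -37.78 309.27] yaw -0.221 F [  1.65  -1.2  -25.48] tau [-0.33  -0.138  0.033] w 13.9 25.0
```

>>> drive_tool(steps=[[0,0,0.003,0,255],[0,0,0.006,0,255],[0,0,0.006,-0.04,255],[0,0,0.006,-0.1,255],[0,0,0.006,-0.16,255],[0,0,0.006,-0.22,255],[0,0,0.006,-0.26,255],[0,0,0.006,-0.26,255]])

```text
t: 12.15
eef_pos: [0.486, -0.0379, 0.3084]
eef_rot: [0.996, 0.084, 0.0, -0.0]
force: [-1.9, -0.2, -11.3]
grip_width: 0.146
grip_force: 25.0
```

```bash
python3 s.py
```

```text
12.15 pos [486.02 -37.87 308.39] yaw 0.168 F [ -1.92  -0.15 -11.26] tau [ 0.05   0.699 -0.009] w 13.8 25.0
```

>>> drive_tool(steps=[[0,0,0.002,-0.04,255],[0,0,0.002,-0.1,255],[0,0,0.002,-0.16,255],[0,0,0.002,-0.22,255],[0,0,0.002,-0.26,255],[0,0,0.002,-0.26,255],[0,0,0.002,-0.26,255],[0,0,0.002,-0.26,255]])

```text
t: 13.15
eef_pos: [0.4861, -0.0378, 0.3073]
eef_rot: [0.961, 0.275, 0.0, -0.0]
force: [-2.2, 2.2, -11.5]
grip_width: 0.151
grip_force: 25.0
```

```bash
python3 s.py
```

```text
13.15 pos [486.1  -37.76 307.27] yaw 0.5581 F [ -2.16   2.17 -11.48] tau [ 0.389  0.667 -0.039] w 14.2 25.0
```

>>> drive_tool(steps=[[0,-0.001,0,-0.01,255],[0,-0.0016,0,-0.02,255],[0,-0.0016,0,-0.03,255],[0,-0.0016,0,-0.04,255],[0,-0.0016,0,-0.04,255],[0,-0.0016,0,-0.04,255],[0,-0.0016,0,-0.04,255],[0,-0.0016,0,-0.04,255]])

```text
t: 14.15
eef_pos: [0.4859, -0.0376, 0.3072]
eef_rot: [0.953, 0.304, 0.0, 0.0]
force: [-1.5, 0.1, -10.6]
grip_width: 0.145
grip_force: 25.0
```

```bash
python3 s.py
```

```text
14.15 pos [485.94 -37.65 307.22] yaw 0.6188 F [ -1.5    0.13 -10.63] tau [0.095 0.412 0.064] w 13.7 25.0
```

>>> drive_tool(steps=[[0,0,0,-0.01,255],[0,0,0,-0.02,255],[0,0,0,-0.03,255],[0,0,0,-0.04,255],[0,0,0,-0.04,255],[0,0,0,-0.04,255],[0,0,0,-0.04,255],[0,0,0,-0.04,255]])

```text
t: 15.15
eef_pos: [0.4859, -0.0376, 0.3072]
eef_rot: [0.943, 0.333, 0.0, 0.0]
force: [-1.5, 0.4, -10.3]
grip_width: 0.146
grip_force: 25.0
```

```bash
python3 s.py
```

```text
15.15 pos [485.92 -37.64 307.21] yaw 0.6788 F [ -1.48   0.43 -10.34] tau [0.027 0.169 0.003] w 13.7 25.0
```

>>> drive_tool(steps=[[0,0,0,-0.01,255],[0,0,0,-0.02,255],[0,0,0,-0.03,255],[0,0,0,-0.04,255],[0,0,0,-0.04,255],[0,0,0,-0.04,255],[0,0,0,-0.04,255],[0,0,0,-0.04,255]])

```text
t: 16.15
eef_pos: [0.4859, -0.0376, 0.3072]
eef_rot: [0.933, 0.361, 0.0, 0.0]
force: [-0.8, -0.3, -11.9]
grip_width: 0.148
grip_force: 25.0
```

```bash
python3 s.py
```

```text
16.15 pos [485.93 -37.64 307.21] yaw 0.7388 F [ -0.82  -0.33 -11.88] tau [-0.038  0.028 -0.009] w 14.0 25.0
```

Knob at about 0.96 rad, still free.

>>> drive_tool(steps=[[0,0,0,-0.01,255],[0,0,0,-0.02,255],[0,0,0,-0.03,255],[0,0,0,-0.04,255],[0,0,0,-0.04,255],[0,0,0,-0.04,255],[0,0,0,-0.04,255],[0,0,0,-0.04,255]])

```text
t: 17.15
eef_pos: [0.4859, -0.0376, 0.3072]
eef_rot: [0.921, 0.389, 0.0, 0.0]
force: [-0.2, 0.9, -10.6]
grip_width: 0.149
grip_force: 25.0
```

```bash
python3 s.py
```

```text
17.15 pos [485.93 -37.61 307.22] yaw 0.7988 F [ -0.25   0.91 -10.55] tau [-0.003 -0.046 -0.006] w 14.0 25.0
```

>>> drive_tool(steps=[[0,0,0,-0.01,255],[0,0,0,-0.02,255],[0,0,0,-0.03,255],[0,0,0,-0.04,255],[0,0,0,-0.04,255],[0,0,0,-0.04,255],[0,0,0,-0.04,255],[0,0,0,-0.04,255]])

```text
t: 18.15
eef_pos: [0.4859, -0.0376, 0.3072]
eef_rot: [0.909, 0.416, 0.0, 0.0]
force: [0.6, 0.3, -11.1]
grip_width: 0.144
grip_force: 25.0
```

```bash
python3 s.py
```

```text
18.15 pos [485.9  -37.61 307.19] yaw 0.8588 F [  0.64   0.35 -11.06] tau [-0.035 -0.172 -0.017] w 13.5 25.0
```

>>> drive_tool(steps=[[0,0,0,-0.01,255],[0,0,0,-0.02,255],[0,0,0,-0.03,255],[0,0,0,-0.04,255],[0,0,0,-0.04,255],[0,0,0,-0.04,255],[0,0,0,-0.04,255],[0,0,0,-0.04,255]])

```text
t: 19.15
eef_pos: [0.486, -0.0377, 0.3072]
eef_rot: [0.896, 0.443, 0.0, 0.0]
force: [1.2, -0.0, -11.1]
grip_width: 0.147
grip_force: 25.0
```

```bash
python3 s.py
```

```text
19.15 pos [485.96 -37.66 307.23] yaw 0.9186 F [  1.19  -0.02 -11.1 ] tau [-0.092 -0.33  -0.144] w 13.9 25.0
```

>>> drive_tool(steps=[[0,0,0,0.01,255],[0,0,0,0.02,255],[0,0,0.002,0.02,255],[0,0,0.004,0.02,255],[0,0,0.006,0.02,255],[0,0,0.008,0.02,255],[0,0,0.01,0.02,255],[0,0,0.01,0.02,255]])

```text
t: 20.15
eef_pos: [0.4859, -0.0376, 0.3041]
eef_rot: [0.903, 0.43, 0.0, 0.0]
force: [1.3, 0.6, -9.9]
grip_width: 0.15
grip_force: 25.0
```

```bash
python3 s.py
```

```text
20.15 pos [485.92 -37.64 304.09] yaw 0.8888 F [ 1.3   0.58 -9.88] tau [-0.249 -0.367 -0.046] w 14.1 25.0
```

>>> drive_tool(steps=[[0,0,0.001,0,255],[0,0,0.002,0,255],[0,0,0.003,0,255],[0,0,0.004,0,255],[0,0,0.004,0,255],[0,0,0.004,0,255],[0,0,0.004,0,255],[0,0,0.004,0,255]])

```text
t: 21.15
eef_pos: [0.4859, -0.0376, 0.303]
eef_rot: [0.903, 0.43, 0.0, 0.0]
force: [1.6, -0.5, -8.4]
grip_width: 0.15
grip_force: 25.0
```

```bash
python3 s.py
```

```text
21.15 pos [485.89 -37.64 302.96] yaw 0.8888 F [ 1.57 -0.49 -8.42] tau [-0.221 -0.397 -0.044] w 14.1 25.0
```

>>> drive_tool(steps=[[0,0,0.0005,0,255],[0,0,0.001,0,255],[0,0,0.0015,0,255],[0,0,0.002,0,255],[0,0,0.002,0,255],[0,0,0.002,0,255],[0,0,0.002,0,255],[0,0,0.002,0,255]])

```text
t: 22.15
eef_pos: [0.4859, -0.0376, 0.3024]
eef_rot: [0.903, 0.43, 0.0, 0.0]
force: [0.9, -0.6, -8.5]
grip_width: 0.148
grip_force: 25.0
```

```bash
python3 s.py
```

```text
22.15 pos [485.88 -37.61 302.39] yaw 0.8888 F [ 0.89 -0.6  -8.5 ] tau [-0.242 -0.393 -0.082] w 13.9 25.0
```

>>> drive_tool(steps=[[0,0,0.0005,0,255],[0,0,0.001,0,255],[0,0,0.0015,0,255],[0,0,0.002,0,255],[0,0,0.002,0,255],[0,0,0.002,0,255],[0,0,0.002,0,255],[0,0,0.002,0,255]])

```text
t: 23.15
eef_pos: [0.4859, -0.0377, 0.3019]
eef_rot: [0.903, 0.43, 0.0, 0.0]
force: [-0.6, -0.9, -1.7]
grip_width: 0.145
grip_force: 25.0
```

```bash
python3 s.py
```

```text
23.15 pos [485.89 -37.66 301.93] yaw 0.8886 F [-0.62 -0.88 -1.66] tau [-0.285 -0.155 -0.079] w 13.6 25.0
```

>>> drive_tool(steps=[[0,0,0,0,210],[0,0,0,0,190],[0,0,0,0,150],[0,0,0,0,120],[0,0,0,0,100],[0,0,0,0,100],[0,0,0,0,100],[0,0,0,0,100]])

```text
t: 24.15
eef_pos: [0.4859, -0.0376, 0.3018]
eef_rot: [0.903, 0.43, 0.0, 0.0]
force: [-0.0, 0.4, 0.7]
grip_width: 0.604
grip_force: 0.0
```

>>> drive_tool(steps=[[0,0,-0.02,0,100],[0,0,-0.07,0,100],[0,0,-0.14,0,100],[0,0,-0.21,0,100],[0,0,-0.28,0,100],[0,0,-0.33,0,100],[0,0,-0.34,0,100],[0,0,-0.34,0,100]])

```text
t: 25.15
eef_pos: [0.4857, -0.0376, 0.4037]
eef_rot: [0.903, 0.43, -0.0, 0.0]
force: [0.0, 0.2, -0.3]
grip_width: 0.605
grip_force: 0.0
```

```bash
python3 s.py; python3 - <<'E'
from h import *
im,d,c,T=cap('wrist','w2.png')
pc=cloud(d,c,T);k=pc[(abs(pc[...,0]-.486)<.035)&(abs(pc[...,1]+.038)<.035)]
k=k[k[:,2]>.112];z=np.median(k[k[:,2]>k[:,2].max()-.008][:,2]);m=k[abs(k[:,2]-z)<.004]
print('knob top',z,m.mean(0),cv2.minAreaRect((m[:,:2]*1000).astype(np.float32)))
h=pc[(abs(pc[...,0]-.6)<.05)&(abs(pc[...,1]+.09)<.04)&(abs(pc[...,2]-.1)<.004)]
print('handle',len(h),h.mean(0),cv2.minAreaRect((h[:,:2]*1000).astype(np.float32)))
E
```

```text
25.15 pos [485.7  -37.65 403.72] yaw 0.8887 F [ 0.05  0.16 -0.27] tau [-0.092 -0.045  0.052] w 56.9 0.0
knob top 0.32954229406312413 [ 0.49496526 -0.02172255  0.32924077] ((494.140625, -22.94719123840332), (7.339941024780273, 67.75471496582031), 49.74560546875)
handle 618 [ 0.6054558  -0.09072819  0.10078983] ((605.5966796875, -91.43637084960938), (44.529212951660156, 10.906074523925781), 18.52699089050293)
```

View pics/w2.png

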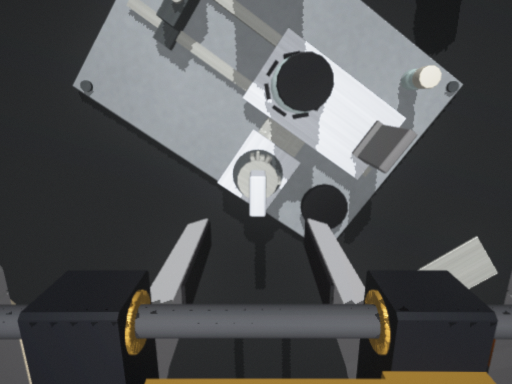

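>>> drive_tool(steps=[[0.01,0.04,0,0.05,100],[0.03,0.12,0,0.13,100],[0.05,0.2,0,0.21,100],[0.08,0.28,0,0.29,100],[0.1,0.35,0,0.36,100],[0.11,0.4,0,0.4,100],[0.113,0.423,0,0.4,100],[0.113,0.423,0,0.4,100]])

```text
t: 26.2
eef_pos: [0.6056, -0.0914, 0.403]
eef_rot: [0.99, 0.144, -0.001, -0.0]
force: [-0.7, -0.0, 0.7]
grip_width: 0.61
grip_force: 0.0
```

```bash
python3 s.py; python3 - <<'E'
from h import *
im,d,c,T=cap('wrist','w3.png')
pc=cloud(d,c,T)
k=pc[(abs(pc[...,0]-.486)<.03)&(abs(pc[...,1]+.038)<.03)&(abs(pc[...,2]-.128)<.005)]
print('knob top',len(k),np.median(k[:,2]),k.mean(0),cv2.minAreaRect((k[:,:2]*1000).astype(np.float32)))
h=pc[(abs(pc[...,0]-.6)<.05)&(abs(pc[...,1]+.09)<.04)&(abs(pc[...,2]-.1)<.004)]
print('handle',len(h),h.mean(0),cv2.minAreaRect((h[:,:2]*1000).astype(np.float32)))
E
```

```text
26.2 pos [605.57 -91.4  403.05] yaw 0.2894 F [-0.74 -0.05  0.73] tau [ 0.099 -0.015  0.077] w 57.3 0.0
knob top 3 0.12488425580816209 [ 0.49463007 -0.02195862  0.12595959] ((494.4417724609375, -21.821252822875977), (0.10874257236719131, 1.5667285919189453), 58.35649871826172)
handle 458 [ 0.60692958 -0.09209378  0.10142622] ((606.1693725585938, -92.40646362304688), (43.251399993896484, 8.572447776794434), 16.383346557617188)
```

>>> drive_tool(steps=[[0.002,0.002,0.04,0,100],[0.002,0.002,0.12,0,100],[0.002,0.002,0.2,0,100],[0.002,0.002,0.28,0,100],[0.002,0.002,0.36,0,100],[0.002,0.002,0.42,0,100],[0.002,0.002,0.45,0,100],[0.002,0.002,0.45,0,100]])

```text
t: 27.25
eef_pos: [0.6064, -0.0916, 0.2684]
eef_rot: [0.99, 0.144, -0.0, -0.0]
force: [0.8, 0.1, 0.3]
grip_width: 0.605
grip_force: 0.0
```

>>> drive_tool(steps=[[0,0,0,0,150],[0,0,0,0,180],[0,0,0,0,200],[0,0,0,0,210],[0,0,0,0,220],[0,0,0,0,235],[0,0,0,0,255],[0,0,0,0,255]], squeeze=15)

```text
t: 28.25
eef_pos: [0.6064, -0.0914, 0.2688]
eef_rot: [0.99, 0.144, -0.0, -0.0]
force: [-1.5, 2.2, 1.8]
grip_width: 0.105
grip_force: 15.0
```

```bash
python3 s.py
```

```text
28.25 pos [606.45 -91.41 268.81] yaw 0.2889 F [-1.47  2.23  1.81] tau [ 0.328  0.142 -0.134] w 9.9 15.0
```

>>> drive_tool(steps=[[0,-0.003,0,0,255],[0,-0.01,0,0,255],[0,-0.022,0,0,255],[0,-0.037,0,0,255],[0,-0.052,0,0,255],[0,-0.067,0,0,255],[0,-0.08,0,0,255],[0,-0.085,0,0,255]])

```text
t: 29.25
eef_pos: [0.5992, -0.0668, 0.2688]
eef_rot: [0.99, 0.144, 0.0, -0.0]
force: [1.2, -3.4, -0.6]
grip_width: 0.104
grip_force: 15.0
```

```bash
python3 s.py
```

```text
29.25 pos [599.17 -66.77 268.82] yaw 0.2893 F [ 1.19 -3.36 -0.56] tau [-0.643 -0.314 -0.098] w 9.8 15.0
```

>>> drive_tool(steps=[[0,-0.006,0,0,255],[0,-0.02,0,0,255],[0,-0.04,0,0,255],[0,-0.065,0,0,255],[0,-0.09,0,0,255],[0,-0.115,0,0,255],[0,-0.135,0,0,255],[0,-0.14,0,0,255]])

```text
t: 30.25
eef_pos: [0.5872, -0.0261, 0.2688]
eef_rot: [0.99, 0.144, 0.0, -0.0]
force: [1.9, -2.8, -2.0]
grip_width: 0.108
grip_force: 15.0
```

```bash
python3 s.py;python3 - <<'E'
from h import *
im,d,c,T=cap('top','t2.png')
cv2.imwrite('pics/t2c.png',cv2.resize(cv2.imread('pics/t2.png')[140:275,165:325],None,fx=4.4,fy=4.4,interpolation=2))
E
```

```text
30.25 pos [587.21 -26.12 268.8 ] yaw 0.2898 F [ 1.94 -2.82 -1.96] tau [-0.632 -0.614 -0.137] w 10.2 15.0
```

View pics/t2c.png

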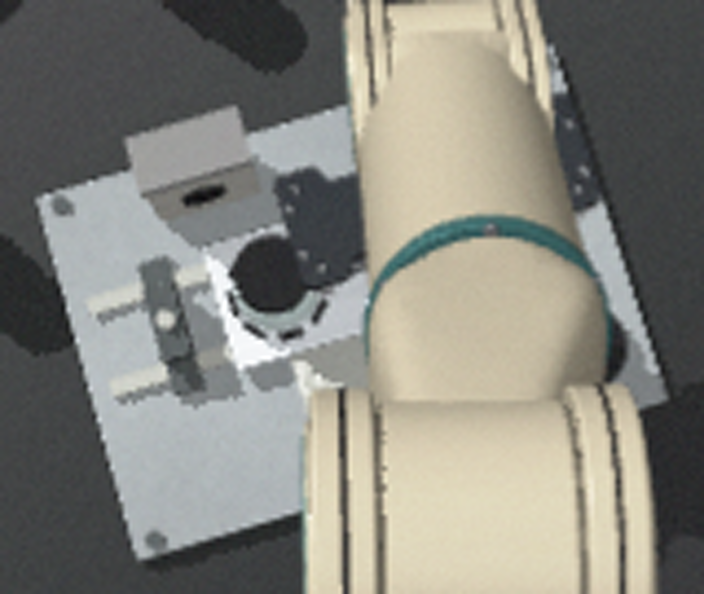

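```bash
python3 - <<'E'
from h import *
c=eyes.get_calibration('top');f=np.load('top.npz')
o=np.array([.486,-.038]);yaw=.288;Rz=np.array([[np.cos(yaw),-np.sin(yaw)],[np.sin(yaw),np.cos(yaw)]])
T=f['T'];pc=cloud(f['d'],c,T).reshape(-1,3);l=(pc[:,:2]-o)@Rz+[-.1,-.06]
P=lambda uv,z:((plane((np.array(uv,float)-2)/4.4+[165,140],z,c,T)[:,:2]-o)@Rz+[-.1,-.06]).round(4).tolist()
# first image carriage front corners (z .03)
print('front0',P([(303,217),(337,340)],.03)); print('now',P([(205,247),(244,368)],.03))
m=(abs(l[:,0])<.03)&(l[:,1]>.08)&(l[:,1]<.17)&(pc[:,2]>.022);print('stop pts',np.percentile(l[m][:,1],[1,5,20,50,80,95,99]),np.percentile(pc[m][:,2],[5,50,95]))
print('stop face top edge',P([(178,262),(204,388)],.036))
E
```

```text
front0 [[0.0409, -0.0019], [-0.0428, 0.0002]]
now [[0.0406, 0.0648], [-0.0427, 0.0627]]
stop pts [0.09073322 0.09108192 0.09397648 0.1012364  0.1080555  0.11984697
 0.13836453] [0.02277485 0.0443937  0.05050286]
stop face top edge [[0.0351, 0.0841], [-0.0484, 0.0907]]
```

>>> drive_tool(steps=[[0,-0.004,0,0,255],[0,-0.012,0,0,255],[0,-0.02,0,0,255],[0,-0.028,0,0,255],[0,-0.036,0,0,255],[0,-0.042,0,0,255],[0,-0.046,0,0,255],[0,-0.046,0,0,255]])

```text
t: 31.3
eef_pos: [0.5834, -0.0134, 0.2688]
eef_rot: [0.99, 0.144, 0.0, -0.0]
force: [3.1, -1.2, -1.4]
grip_width: 0.107
grip_force: 15.0
```

>>> drive_tool(steps=[[0,-0.001,0,0,255],[0,-0.002,0,0,255],[0,-0.003,0,0,255],[0,-0.004,0,0,255],[0,-0.005,0,0,255],[0,-0.006,0,0,255],[0,-0.007,0,0,255],[0,-0.007,0,0,255]])

```text
t: 32.3
eef_pos: [0.5829, -0.0118, 0.2688]
eef_rot: [0.99, 0.144, 0.0, 0.0]
force: [4.8, -1.2, -2.9]
grip_width: 0.106
grip_force: 15.0
```

```bash
python3 s.py
```

```text
32.3 pos [582.92 -11.81 268.83] yaw 0.2887 F [ 4.77 -1.17 -2.89] tau [-0.413 -1.098 -0.081] w 10.0 15.0
```

>>> drive_tool(steps=[[0.001,-0.001,0,0,255],[0.002,-0.002,0,0,255],[0.002,-0.003,0,0,255],[0.002,-0.004,0,0,255],[0.002,-0.005,0,0,255],[0.002,-0.006,0,0,255],[0.002,-0.007,0,0,255],[0.002,-0.007,0,0,255]])

```text
t: 33.3
eef_pos: [0.5825, -0.0096, 0.2688]
eef_rot: [0.99, 0.144, -0.0, -0.0]
force: [-0.1, -2.4, 1.5]
grip_width: 0.103
grip_force: 15.0
```

```bash
python3 s.py
```

```text
33.3 pos [582.53  -9.58 268.83] yaw 0.2888 F [-0.08 -2.42  1.55] tau [-0.577 -0.435 -0.128] w 9.7 15.0
```

>>> drive_tool(steps=[[0,-0.001,0,0,255],[0,-0.002,0,0,255],[0,-0.003,0,0,255],[0,-0.004,0,0,255],[0,-0.005,0,0,255],[0,-0.006,0,0,255],[0,-0.007,0,0,255],[0,-0.007,0,0,255]])

```text
t: 34.3
eef_pos: [0.5819, -0.0076, 0.2688]
eef_rot: [0.99, 0.144, -0.0, -0.0]
force: [-0.9, -2.9, 4.1]
grip_width: 0.105
grip_force: 15.0
```

```bash
python3 s.py
```

```text
34.3 pos [581.94  -7.58 268.82] yaw 0.2888 F [-0.95 -2.87  4.07] tau [-0.698 -0.086 -0.11 ] w 9.9 15.0
```

>>> drive_tool(steps=[[0,-0.001,0,0,255],[0,-0.002,0,0,255],[0,-0.003,0,0,255],[0,-0.004,0,0,255],[0,-0.005,0,0,255],[0,-0.005,0,0,255],[0,-0.005,0,0,255],[0,-0.005,0,0,255]])

```text
t: 35.3
eef_pos: [0.5815, -0.0061, 0.2688]
eef_rot: [0.99, 0.144, -0.0, -0.0]
force: [-1.7, -3.5, 4.9]
grip_width: 0.107
grip_force: 15.0
```

```bash
python3 s.py
```

```text
35.3 pos [581.54  -6.12 268.79] yaw 0.2888 F [-1.67 -3.45  4.95] tau [-0.732  0.358 -0.075] w 10.0 15.0
```

>>> drive_tool(steps=[[-0.001,-0.001,0,0,255],[-0.001,-0.002,0,0,255],[-0.001,-0.003,0,0,255],[-0.001,-0.004,0,0,255],[-0.001,-0.005,0,0,255],[-0.001,-0.005,0,0,255],[-0.001,-0.005,0,0,255],[-0.001,-0.005,0,0,255]])

```text
t: 36.3
eef_pos: [0.581, -0.0047, 0.2688]
eef_rot: [0.99, 0.144, 0.0, -0.0]
force: [-0.0, -3.9, 4.1]
grip_width: 0.108
grip_force: 15.0
```

```bash
python3 s.py
```

```text
36.3 pos [580.99  -4.68 268.8 ] yaw 0.2888 F [-0.01 -3.86  4.13] tau [-0.745  0.163 -0.112] w 10.1 15.0
```

>>> drive_tool(steps=[[0,-0.001,0,0,255],[0,-0.002,0,0,255],[0,-0.003,0,0,255],[0,-0.004,0,0,255],[0,-0.005,0,0,255],[0,-0.005,0,0,255],[0,-0.005,0,0,255],[0,-0.005,0,0,255]])

```text
t: 37.3
eef_pos: [0.5806, -0.0033, 0.2688]
eef_rot: [0.99, 0.144, 0.0, -0.0]
force: [0.1, -2.9, 3.5]
grip_width: 0.103
grip_force: 15.0
```

```bash
python3 s.py
```

```text
37.3 pos [580.56  -3.28 268.82] yaw 0.2888 F [ 0.12 -2.9   3.53] tau [-0.684  0.093 -0.083] w 9.6 15.0
```

>>> drive_tool(steps=[[0,-0.001,0,0,255],[0,-0.002,0,0,255],[0,-0.003,0,0,255],[0,-0.004,0,0,255],[0,-0.005,0,0,255],[0,-0.005,0,0,255],[0,-0.005,0,0,255],[0,-0.005,0,0,255]])

```text
t: 38.3
eef_pos: [0.5804, -0.0029, 0.2688]
eef_rot: [0.99, 0.144, 0.0, 0.001]
force: [2.3, -5.8, 2.7]
grip_width: 0.107
grip_force: 15.0
```

```bash
python3 s.py
```

```text
38.3 pos [580.4  -2.9 268.8] yaw 0.288 F [ 2.28 -5.77  2.66] tau [-1.254 -0.149 -0.078] w 10.0 15.0
```

>>> drive_tool(steps=[[0,-0.001,0,0,255],[0,-0.002,0,0,255],[0,-0.002,0,0,255],[0,-0.002,0,0,255],[0,-0.002,0,0,255],[0,-0.002,0,0,255],[0,-0.002,0,0,255],[0,-0.002,0,0,255]])

```text
t: 39.3
eef_pos: [0.5803, -0.0028, 0.2688]
eef_rot: [0.99, 0.143, 0.0, 0.001]
force: [1.8, -6.3, 2.5]
grip_width: 0.106
grip_force: 15.0
```

```bash
python3 s.py
```

```text
39.3 pos [580.34  -2.76 268.82] yaw 0.2877 F [ 1.75 -6.3   2.52] tau [-1.414 -0.219 -0.066] w 9.9 15.0
```

>>> drive_tool(steps=[[0,0.002,0,0,255],[0,0.004,0,0,255],[0,0.004,0,0,220],[0,0.004,0,0,190],[0,0.004,0,0,160],[0,0.004,0,0,120],[0,0.004,0,0,100],[0,0.004,0,0,100]])

```text
t: 40.3
eef_pos: [0.5803, -0.0024, 0.2687]
eef_rot: [0.99, 0.144, -0.0, -0.0]
force: [0.3, -0.5, -1.0]
grip_width: 0.6
grip_force: 0.0
```

>>> drive_tool(steps=[[0,0,-0.02,0,100],[0,0,-0.08,0,100],[0,0,-0.16,0,100],[0,0,-0.26,0,100],[0,0,-0.36,0,100],[0,0,-0.44,0,100],[0,0,-0.46,0,100],[0,0,-0.46,0,100]])

```text
t: 41.3
eef_pos: [0.5801, -0.0025, 0.4067]
eef_rot: [0.99, 0.144, 0.0, 0.0]
force: [-0.3, 0.8, -0.5]
grip_width: 0.607
grip_force: 0.0
```

>>> drive_tool(steps=[[0,0.05,0,0,100],[0,0.15,0,0,100],[0,0.27,0,0,100],[0,0.39,0,0,100],[0,0.5,0,0,100],[0,0.58,0,0,100],[0,0.6,0,0,100],[0,0.6,0,0,100]])

```text
t: 42.3
eef_pos: [0.6315, -0.1745, 0.4064]
eef_rot: [0.99, 0.144, -0.0, -0.001]
force: [-0.1, 1.2, -0.3]
grip_width: 0.606
grip_force: 0.0
```

```bash
python3 s.py;python3 - <<'E'
from h import *
im,d,c,T=cap('top','t3.png')
cv2.imwrite('pics/t3c.png',cv2.resize(cv2.imread('pics/t3.png')[140:275,165:325],None,fx=4.4,fy=4.4,interpolation=2))
E
```

```text
42.3 pos [ 631.51 -174.54  406.36] yaw 0.2891 F [-0.15  1.15 -0.27] tau [0.062 0.062 0.001] w 57.0 0.0
```

View pics/t3c.png

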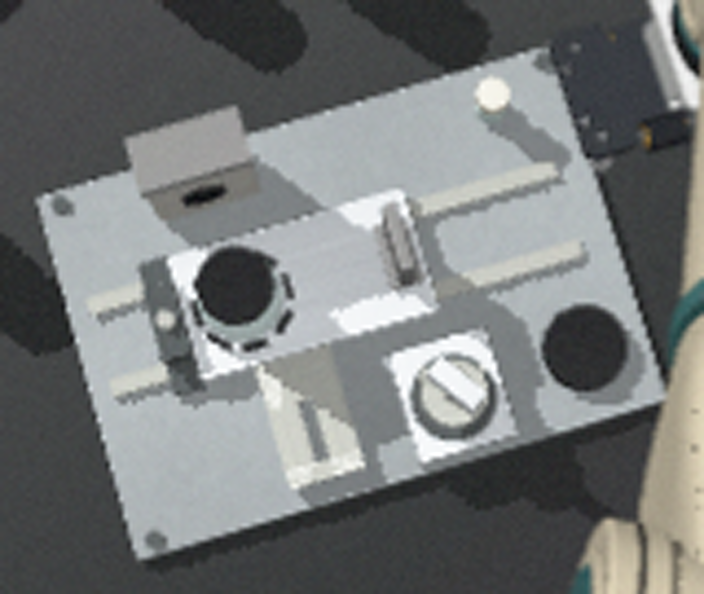

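The picture shows the carriage against the stop at (170,320), the jar upright in its nest at (238,287), the knob still turned at (455,387), and the vial and lid where they were.

```bash
python3 -c "
from plant import robot
print(robot.finish_job())"
```

```text
the job is handed in; nothing more can be done
None
```

I handed the job in at about 42 s: the plunger is parked up in its rest notch, and the carriage, jar upright, is home against the end stop; the last top view agrees, but the hand-in returned no verdict.

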